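# Slide a culture dish under the condenser bridge

### The job

Take the dish with the red rim from the warm plate and set it flat in the round well of the dish carrier. Then push the carrier gently along its track, under the low condenser bridge and against the sprung buffer, until the red side catch snaps into the carrier's notch and holds it there. Push no harder than it needs, and leave the other dish and everything else where it is.

Things in the scene. Friction and masses are not known exactly. Their poses are not given: they have to be found in the camera images.
- dish: closed round culture dish with a red rim and red top disc, 42 mm diameter, 16 mm high, 30 g, glass; stands on the warm plate. Origin: centre of its underside, z up.
- dish_b: the same dish with a yellow rim and top; stands about 96 mm from the other on the same warm plate and stays there. Origin: centre of its underside.
- warm_plate: fixed white box, 200 (x) x 130 (y) x 30 mm high, flat steel top, carrying both dishes; stands left or right of the stage, opposite the blue tube rack (190 x 120 mm, up to 70 mm high). Origin: centre of its underside.
- stage: fixed black base 400 (x) x 160 (y) x 20 mm, from 190 mm behind to 210 mm beyond its origin. Origin: on the table under the track's centre line; x along the track away from the robot (the pushing direction), y left, z up. Its top, 20 mm up, is the track, between aluminium rails 83 mm apart inside, each 12 mm wide, 10 mm above the track, at x = -190 to 170 mm.
- bridge (a point): middle of the underside of the white bridge, 44 mm above the table (24 above the track, 4 over a seated dish), at the stage's x = 90 mm. The bridge is 36 mm deep along x and 160 mm wide, pillars outside the rails; condenser and small arms on it rise to 142 mm above the track.
- track (a point): on the track surface over the stage's origin (the stage's x = 0). Beyond the bridge a brass stop bears a sprung black buffer; staff re-set it up to 12 mm either way (unmeasured) and the catch goes with it. At the middle setting the carrier meets the buffer with its origin at x = 57 mm and is home at 60. The buffer starts at 2 N, stiffens 1.8 N per mm, is solid after 8 mm.
- carrier: loose, slippery aluminium plate 180 (x) x 80 (y) x 8 mm, about 300 g, near the track's robot end, 1.5 mm play to each rail. Origin: centre of its underside, x as the stage's. Notch 24 (x) x 8 mm in its left (+y) edge at x = 42 to 66 mm. Along the rear edge an upright blue lip to push on: 70 mm wide, 6 thick, top 20 mm above the track; at home still about 100 mm short of the bridge.
- well (a point): centre of the floor of the carrier's round well, at the carrier's x = 30 mm, 4 mm above its underside; the well is 46 mm wide and 4 mm deep. The dish's underside comes to rest here.
- lip (a point): middle of the flat rear face of carrier and lip (the end towards the robot), 10 mm above the track.
- catch (a joint): red sprung catch in the left rail just beyond the bridge, in m: 0 = fully out (at the start, and again in the notch), 0.0035 to 0.0065 = pushed aside by the passing carrier's edge (a few N). It snaps in once the buffer is pressed in 3 mm (7.4 N, plus 1 to 3 N drag): a push of 12 to 13 N surely does it, 20 N is too much. Its square back then holds the carrier.
- objective_a: bystander: steel objective case on a round blue base, 100 mm wide, 66 mm high. Origin: centre of its underside.
- objective_b: bystander: a second one like it.
- spray: bystander: white bottle with a blue cap, 60 mm wide, 170 mm high. Origin: centre of its underside.
- tip_box: bystander: orange pipette tip box 120 x 80 x 60 mm. Origin: centre of its underside.
- dish_stack: bystander: stack of four clear dishes, 60 mm wide, 55 mm high. Origin: centre of its underside.
Things that resemble listed ones, but are neither listed nor needed, are in the scene too. Of the things like the dish, leave any that is blue or grey; of the rest the smaller one is meant.

How it is judged:
On the way:
1. the red-rimmed dish sits flat in the carrier's well, let go, before the carrier goes under the bridge (horizontal distance between dish and well below 0.004 m and z of dish in the frame of well between -0.0015 and 0.0015 m and angle between the z axis of dish and the z axis of carrier, either way round below 0.06 rad and x of carrier in the frame of stage below 0 m and contact force between the fingers and dish below 0.05 N), for 0.2 s.
At the end, for the whole second after the job is handed in: The red-rimmed dish sits flat in the well (within 4 mm of its centre, underside within 1.5 mm of its floor), the carrier is under the bridge (its origin beyond x = 43 mm of the stage) with the side catch out in its notch (joint under 1.5 mm), all at rest and let go (horizontal distance between dish and well below 0.004 m and z of dish in the frame of well between -0.0015 and 0.0015 m and angle between the z axis of dish and the z axis of carrier, either way round below 0.06 rad and x of carrier in the frame of stage above 0.043 m and value of joint catch below 0.0015 m and linear speed of each of carrier, dish below 0.01 m/s); the robot touches nothing.
It fails at once if the carrier is pressed on the stage, its rails, buffer or catch with more than 30 N in all (weight, guiding and buffer together: a push of about 20 N) (contact force between carrier and stage above 30 N).
It fails at once if the dish strikes the bridge or stage with more than 4 N (contact force between dish and stage above 4 N).
It fails at once if the dish is tipped by more than 35 degrees (angle between dish's own z axis and vertical above 0.6 rad).
It fails at once if the yellow dish, the blue weights, bottle, tip box or dish stack is moved by more than 15 mm (distance of any of dish_b, objective_a, objective_b, spray, tip_box, dish_stack from where it was at the start of the episode above 0.015 m).
It also fails if it takes over 61 s, if anything falls off the work surface, if the arm or the gripper's body presses on something with over 40 N, if the wrist force passes 120 N, or if a joint passes its speed limit or range.

### The arm

A 6-joint arm with a two-finger parallel gripper is mounted at the origin on the work surface. World frame = base frame: x ahead of the robot, y to its left, z up, the work surface at z = 0. Lengths are in m, angles in rad, forces in N, time in s.
With the tool pointing down it reaches from about 0.35 to 0.775 m from the base axis. Payload 7.3 kg.
Tool frame: the origin (TCP) lies at the very end of the fingers, on their centre line; the grasp point (between the pads) lies 19 mm behind it (robot.pinch_z is the distance from the TCP to the grasp point, in m); z points along the fingers, y is the line along which they close (so a half turn about z gives the same grasp; the last joint's range is limited). The gripper opens to 92 mm and grips with 3 to 60 N. Pads are 19 mm wide; open, the fingers measure 130 mm over their backs; the gripper's body (75 mm by 190 mm) begins 47 mm behind the grasp point.
Start: joints at [-1.276, 0.342, 1.524, -0, 1.275, -0.146], TCP at [0.224, -0.475, 0.202] pointing down, gripper open.
Joint ranges: [-2.53, 2.53], [-0.77, 2.02], [0.04, 2.7], [-1, 4.14], [0.28, 2.66], [-3.11, 3.11]. Speed limits (rad/s): [2.57, 2.57, 3.14, 3.14, 3.14, 3.14].

### API

Orientations are given as [roll, pitch, yaw] about the fixed x, y, z axes, in that order (R = Rz(yaw) Ry(pitch) Rx(roll)).
In Python, from cell import robot gives the robot as it stands.
- The arm moves only by the tool move_arm, never from a script. Its argument "motion" is a list of rows, each a list of 6 numbers: the shift along the tool's x, y, z in units of 0.1 m (1.0 is 0.1 m), then the turn, a rotation vector about the tool's x, y, z in units of pi rad (1.0 is pi rad). In form: [[dx, dy, dz, rx, ry, rz], ...]. A call has 1 to 12 rows; each row is the pose to reach, as a shift and turn from the pose commanded when the call began, along the tool's axes at that moment, turning the shorter way round; what a row does not reach only later rows make up. A row lasts 1/8 s, in which the tool goes at most 62.5 mm and 10.7 degrees, less where a joint would pass 70% of its speed; a pose out of reach is approached as far as the arm can. A call with a number of a shift or a turn outside -1 to 1 is refused whole. A call with a gripper value outside its range is refused whole. "fingers" is the opening, from -1 (shut) to 1 (fully open), set as the call begins (left out, the last holds). The fingers move at their own pace and stop on an object; "newtons" is the grip in N (left out, the last holds). Time passes only in rows, so rows that repeat a pose let the fingers close. It gives the time, the measured TCP pose, the force, the opening and the grip force at its end, in the units of the state.
- robot.observe(): the state, without advancing time (a new reading comes with each control period).
- robot.read_camera(name): name is "scene" or "top" or "wrist"; returns a dict with "image" (480x640x3 uint8, red, green, blue), "range_z" (480x640 float32, m along the optical axis (not along the pixel's ray), 0 where there is no reading), "vfov" (degrees; the focal length in pixels is half the picture's height over the tangent of half this angle, whatever the lens; pixels are square), "cx", "cy" (the principal point, pixels), "extrinsics" (4x4, takes a point from camera to world coordinates); the wrist camera has in their place "hand_eye" (4x4, takes a point from camera to tool coordinates, whose origin is the TCP and whose axes are the flange's). Camera axes: x right, y up, looking along -z (the intrinsics and any distortion apply to the point x, -y, -z); pixel columns grow to the right and rows downward; lengths in m; the calibration is good to about 2 mm. The wrist camera is an equidistant fisheye: a pixel r from the principal point sees the ray r / f radians off the axis. A picture is of the moment at which its call begins: read the wrist's pose just before it.
- robot.hand_in(): hands the job in; it is judged then, once.
The state is a dict: "time": time; "qpos": joint angles; "qvel": joint speeds; "joint_efforts": joint torques, N m; "tool_pos": TCP position; "tool_rot": TCP orientation; "contact_force": force on the tool from outside, world axes, zero at the start; "torque": the same for the moment, N m; "opening": finger opening in m; "grip_force": force on a finger pad.
Only numpy, scipy, OpenCV 4.12 (cv2) and the standard library are available. Lean on these libraries where they do the work, as an engineer would, in place of code of your own. Each camera call takes 0.05 s, during which the arm holds its last target. There are 200 camera calls.

## Working session

There is one attempt and no reset: what is moved stays moved. The work goes in short steps, Python scripts to look and compute and a tool call to move; the robot and the scene stay as the last step left them, time stands still between calls to the robot, and variables do not carry over. Pictures are saved under pics/ and viewed, at most 10 in all, crops included, and the job is handed in when it is done.

Besides the shell and the picture viewer there is one more tool, called after ">>>" as name(argument=value, ...), one argument or row to a line, values as JSON. move_arm: Moves the arm, as the interface text tells. Shifts and turns lie within -1 to 1; 1 stands for 0.1 m of shift or pi rad of turn. Its arguments: {"type":"object","properties":{"motion":{"type":"array"},"fingers":{"type":"number"},"newtons":{"type":"number"}},"required":["motion"]}

```bash
mkdir -p pics; ls; cat > h.py <<'E'
import numpy as np,cv2
from cell import robot
from scipy.spatial.transform import Rotation as R
def grab(n):
    c=robot.read_camera(n); np.savez(f'{n}.npz',**c); return c
def pts(c,T=None):
    h,w=c['range_z'].shape; f=h/2/np.tan(np.radians(float(c['vfov']))/2)
    v,u=np.mgrid[:h,:w]; z=c['range_z']
    P=np.stack([(u-c['cx'])/f*z,-(v-c['cy'])/f*z,-z],-1)
    E=c['extrinsics']; return P@E[:3,:3].T+E[:3,3]
E
python3 - <<'E'
from h import *
for n in('scene','top'):
    c=grab(n); cv2.imwrite(f'pics/{n}.png',c['image'][...,::-1]); print(n,c['vfov'],c['extrinsics'].round(3).tolist(), [k for k in c])
o=robot.observe();print(o)
E
```

```text
pics
scene 43.96723581555099 [[0.859, -0.352, 0.372, 1.156], [0.512, 0.561, -0.651, -1.093], [0.02, 0.749, 0.662, 1.147], [0.0, 0.0, 0.0, 1.0]] ['image', 'range_z', 'vfov', 'cx', 'cy', 'extrinsics']
top 44.804107009868424 [[-0.094, 0.97, -0.223, 0.259], [-0.996, -0.093, 0.017, 0.006], [-0.004, 0.223, 0.975, 1.401], [0.0, 0.0, 0.0, 1.0]] ['image', 'range_z', 'vfov', 'cx', 'cy', 'extrinsics']
{'time': 0.1, 'qpos': array([-1.27599462e+00,  3.42650733e-01,  1.52492244e+00,  6.90523534e-06,
        1.27538589e+00, -1.46010732e-01]), 'qvel': array([-0.00044187, -0.00186311, -0.00308842, -0.00019848,  0.0001147 ,
       -0.00040328]), 'joint_efforts': array([ 9.10475337e-04, -4.32005560e+01, -2.44693834e+01,  7.18331407e-02,
        5.25691453e-02, -3.93455525e-05]), 'tool_pos': array([ 0.22390592, -0.47442522,  0.20151535]), 'tool_rot': array([-3.14024175e+00, -2.05334277e-04,  4.40810286e-01]), 'contact_force': array([-0.04604539,  0.09403107, -0.27475848]), 'torque': array([-0.02178519, -0.03446282, -0.04231775]), 'grip_force': 0.0, 'opening': 0.09180836294402638}
```

View pics/top.png

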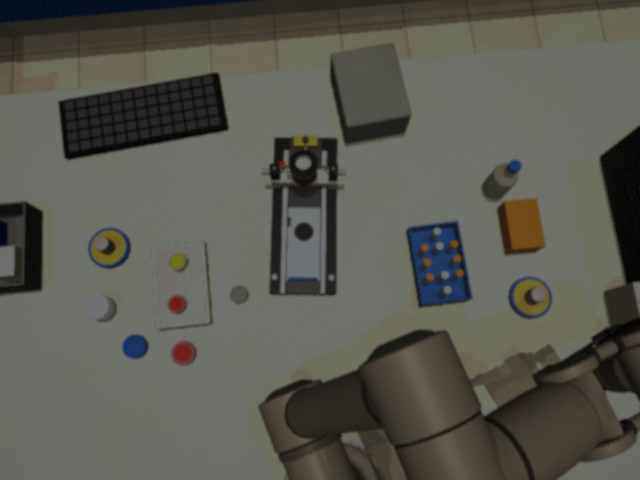

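View pics/scene.png

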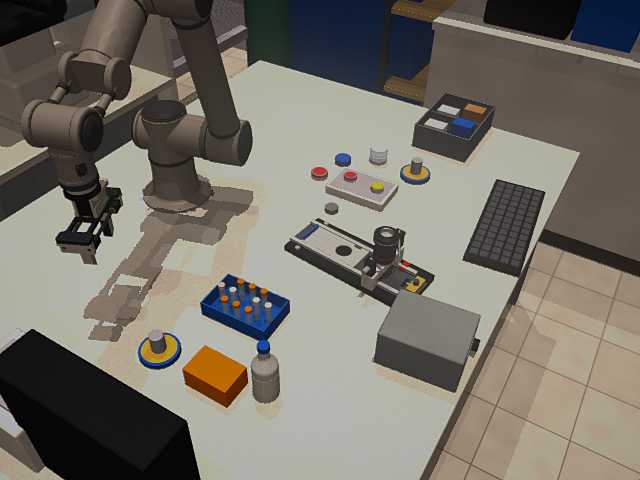

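Top view: three red or similar dishes. Red at (177,304) on the warm plate, a bigger-looking red one at (183,352) on the table, plus blue (134,346) and grey (239,295). The one on the warm plate fits (on the plate, smaller, near the yellow one at (178,262)). I'll confirm that in a crop and measure.

```bash
cat > m.py <<'E'
from h import *
c=dict(np.load('top.npz')); P=pts(c); im=c['image'].astype(int)
hsv=cv2.cvtColor(c['image'],cv2.COLOR_RGB2HSV)
red=((hsv[...,0]<8)|(hsv[...,0]>172))&(hsv[...,1]>120)&(hsv[...,2]>50)
yel=(abs(hsv[...,0].astype(int)-28)<6)&(hsv[...,1]>120)
blue=(abs(hsv[...,0].astype(int)-112)<12)&(hsv[...,1]>110)
for nm,m in(('red',red),('yel',yel),('blue',blue)):
    n,l,s,ce=cv2.connectedComponentsWithStats(m.astype(np.uint8))
    for i in range(1,n):
        if s[i,4]<8: continue
        q=P[l==i]; lo,hi=q.min(0),q.max(0)
        print(nm,ce[i].round(1),s[i,4],'med',np.median(q,0).round(4),'mid',((lo+hi)/2).round(4),'size',(hi-lo).round(4))
for u,v in[(303,232),(303,205),(303,265),(285,265),(275,265),(190,285),(200,320),(290,310),(330,310),(300,282),(288,260),(318,260)]:
    print((u,v),P[v,u].round(4))
crop=c['image'][130:370,110:350,::-1]
cv2.imwrite('pics/crop.png',cv2.resize(crop,(600,600),interpolation=cv2.INTER_CUBIC))
E
python3 m.py
```

```text
red [281. 163.] 28 med [0.7738 0.0529 0.0344] mid [0.7656 0.052  0.0688] size [0.0456 0.013  0.1018]
red [176.  303.4] 148 med [0.4485 0.3244 0.0463] mid [0.449  0.3241 0.0463] size [0.0315 0.0288 0.0155]
red [182.5 352.5] 268 med [0.3361 0.3191 0.0212] mid [0.3076 0.1724 0.707 ] size [0.0974 0.3337 1.3871]
yel [304.9 141.8] 216 med [ 0.8226 -0.0095  0.0381] mid [ 0.5514 -0.0112  0.707 ] size [0.585  0.0615 1.3871]
yel [109.9 249. ] 504 med [0.5939 0.4832 0.0159] mid [0.4531 0.2688 0.7041] size [0.3885 0.5264 1.3929]
yel [177.2 261.1] 147 med [0.5487 0.3177 0.046 ] mid [0.5489 0.3167 0.0465] size [0.0312 0.0311 0.0148]
yel [528.2 296.5] 501 med [ 0.3923 -0.5027  0.0174] mid [ 0.3442 -0.2724  0.704 ] size [0.1706 0.556  1.3931]
blue [85.7  7. ] 2914 med [ 1.7411  0.825  -0.6243] mid [1.0077 0.5806 0.3578] size [1.4978 1.1501 2.0855]
blue [514.2 165.8] 103 med [ 0.6674 -0.4688  0.1699] mid [ 0.6683 -0.4709  0.1684] size [0.0236 0.0252 0.0164]
blue [  2.8 233. ] 150 med [0.6637 0.743  0.0242] mid [0.4755 0.377  0.7001] size [0.4333 0.7428 1.4008]
blue [437.7 264.8] 2876 med [ 0.4839 -0.
[... 316 characters left out ...]
0265 0.0385] mid [0.4801 0.0257 0.0379] size [0.0087 0.0638 0.0143]
blue [520.4 302.9] 134 med [ 0.3708 -0.4761  0.0156] mid [ 0.3862 -0.506   0.0159] size [0.0898 0.0888 0.0169]
blue [134.4 346.1] 423 med [0.3614 0.4309 0.0208] mid [0.3233 0.2321 0.7046] size [0.1288 0.4531 1.3919]
(303, 232) [0.5962 0.0143 0.0253]
(303, 205) [0.6665 0.0083 0.0177]
(303, 265) [0.5148 0.0215 0.0268]
(285, 265) [0.5194 0.0646 0.024 ]
(275, 265) [0.5219 0.0886 0.0228]
(190, 285) [0.4916 0.293  0.0298]
(200, 320) [0.4067 0.2735 0.0291]
(290, 310) [ 0.4139  0.0629 -0.0053]
(330, 310) [ 0.404  -0.0329  0.0019]
(300, 282) [0.4761 0.0325 0.0167]
(288, 260) [0.5309 0.0564 0.0237]
(318, 260) [ 0.5226 -0.0153  0.0317]
```

View pics/crop.png

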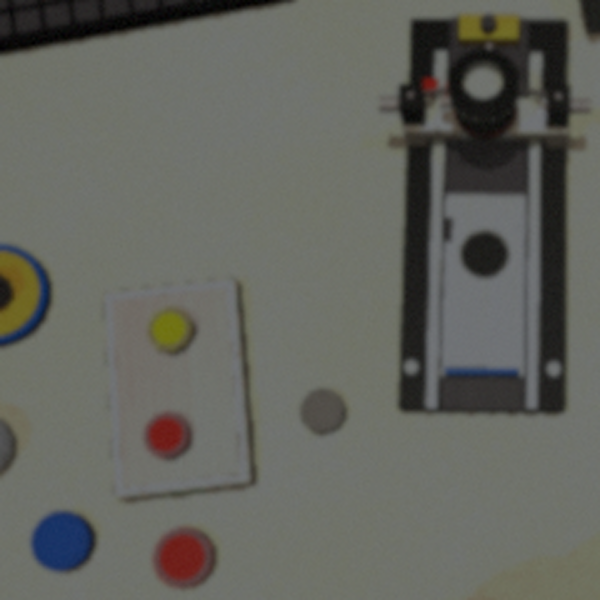

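Confirmed: the red dish on the plate, crop (167,435), is clearly smaller than the red one on the table at crop (184,556). I'll work out the stage direction and rough positions from pixels read off the crop: stage edges (414,20)-(402,410) and (566,20)-(565,410), well (485,254).

```bash
cat >> h.py <<'E'
def ray(c,u,v,z):
    f=240/np.tan(np.radians(float(c['vfov']))/2); E=c['extrinsics']
    d=E[:3,:3]@np.array([(u-c['cx'])/f,-(v-c['cy'])/f,-1]); return E[:3,3]+d*(z-E[2,3])/d[2]
E
python3 - <<'E'
from h import *
c=dict(np.load('top.npz'))
g=lambda a,b,z: ray(c,110+a*.4-.3,130+b*.4-.3,z)
for n,a,b,z in[('SLf',414,20,.02),('SLr',402,410,.02),('SRf',566,20,.02),('SRr',565,410,.02),('well',485,254,.028),('lip',482,375,.04),('front',486,193,.028),('bridgeL',388,141,.06),('bridgeR',585,144,.06),('dish',167,434,.046),('y',171,329,.046),('railLr',432,408,.03),('railLf',440,50,.03),('railRr',534,408,.03),('railRf',534,50,.03)]:
    print(n,g(a,b,z).round(4))
E
```

```text
SLf [0.8493 0.0625 0.02  ]
SLr [0.4542 0.1049 0.02  ]
SRf [ 0.8345 -0.091   0.02  ]
SRr [ 0.4395 -0.0498  0.02  ]
well [0.5971 0.0125 0.028 ]
lip [0.4773 0.0257 0.04  ]
front [0.6584 0.006  0.028 ]
bridgeL [0.7101 0.0956 0.06  ]
bridgeR [ 0.6889 -0.0935  0.06  ]
dish [0.4488 0.3229 0.046 ]
y [0.5481 0.3151 0.046 ]
railLr [0.452  0.0757 0.03  ]
railLf [0.8105 0.0386 0.03  ]
railRr [ 0.4428 -0.0204  0.03  ]
railRf [ 0.8015 -0.0551  0.03  ]
```

>>> move_arm(
  motion=[
    [0.6,-0.2,-0.3,0,0,-0.05],
    [1.0,-0.4,-0.6,0,0,-0.11],
    [1.0,-0.8,-0.6,0,0,-0.165],
    [1.0,-1.0,-0.6,0,0,-0.22],
    [1.0,-1.0,-0.6,0,0,-0.275],
    [1.0,-1.0,-0.6,0,0,-0.33],
    [1.0,-1.0,-0.6,0,0,-0.33],
  ],
)

```text
time: 0.98
tool_pos: [0.2717, -0.3415, 0.2619]
tool_rot: [-3.141, -0.0, 1.476]
contact_force: [-0.2, -0.4, -0.5]
opening: 0.0922
grip_force: 0.0
```

>>> move_arm(
  motion=[
    [0.5,0.5,0,0,0,0.003],
    [1,1,0,0,0,0.003],
    [1,1,0,0,0,0.003],
  ],
)

```text
time: 1.35
tool_pos: [0.3824, -0.2493, 0.2619]
tool_rot: [-3.142, -0.001, 1.468]
contact_force: [-0.3, -0.5, 0.0]
opening: 0.0914
grip_force: 0.0
```

>>> move_arm(
  motion=[
    [0.6,0.1,0,0,0,0],
    [1,0.1,0,0,0,0],
  ],
)

```text
time: 1.6
tool_pos: [0.4009, -0.1517, 0.2618]
tool_rot: [-3.141, -0.0, 1.465]
contact_force: [0.2, 0.3, -0.1]
opening: 0.0915
grip_force: 0.0
```

>>> move_arm(
  motion=[
    [0.6,0,0,0,0,0],
    [1,0,0,0,0,0],
  ],
)

```text
time: 1.85
tool_pos: [0.4108, -0.0521, 0.2621]
tool_rot: [-3.141, 0.0, 1.465]
contact_force: [-0.1, -0.8, 0.6]
opening: 0.0921
grip_force: 0.0
```

>>> move_arm(
  motion=[
    [0.6,0,0,0,0,0],
    [1,0,0,0,0,0],
  ],
)

```text
time: 2.1
tool_pos: [0.4212, 0.0474, 0.2621]
tool_rot: [-3.142, 0.0, 1.466]
contact_force: [0.8, -0.8, 0.8]
opening: 0.0916
grip_force: 0.0
```

>>> move_arm(
  motion=[
    [0.6,0,0.2,0,0,0],
    [1,0,0.2,0,0,0],
  ],
)

```text
time: 2.35
tool_pos: [0.4309, 0.1467, 0.2408]
tool_rot: [-3.139, 0.001, 1.466]
contact_force: [0.2, 0.3, 0.7]
opening: 0.0915
grip_force: 0.0
```

>>> move_arm(
  motion=[
    [0.6,0,0.3,0,0,0],
    [1,0,0.6,0,0,0],
    [1,0,0.6,0,0,0],
    [1,0,0.6,0,0,0],
  ],
)

```text
time: 2.85
tool_pos: [0.4422, 0.2441, 0.1823]
tool_rot: [3.141, 0.001, 1.467]
contact_force: [-0.3, -0.3, 1.1]
opening: 0.0918
grip_force: 0.0
```

```bash
cat >> h.py <<'E'
def wrist(name=None):
    o=robot.observe(); c=robot.read_camera('wrist')
    T=np.eye(4);T[:3,:3]=R.from_euler('xyz',o['tool_rot']).as_matrix();T[:3,3]=o['tool_pos']
    c['E']=T@c['hand_eye']; np.savez('wrist.npz',**c)
    if name: cv2.imwrite(f'pics/{name}.png',c['image'][...,::-1])
    return c
def wdir(c,u,v):
    f=240/np.tan(np.radians(float(c['vfov']))/2)
    x=(np.asarray(u,float)-c['cx'])/f;y=(np.asarray(v,float)-c['cy'])/f; r=np.hypot(x,y)+1e-12
    s=np.sin(r)/r; return np.stack([x*s,-y*s,-np.cos(r)],-1)
def wpts(c):
    v,u=np.mgrid[:480,:640]; d=wdir(c,u,v); P=d*(c['range_z']/-d[...,2])[...,None]
    return P@c['E'][:3,:3].T+c['E'][:3,3]
def wray(c,u,v,z):
    d=wdir(c,u,v)@c['E'][:3,:3].T; o=c['E'][:3,3]; return o+d*((z-o[2])/d[...,2])[...,None]
def circ(c,m,z):
    cs,_=cv2.findContours(m.astype(np.uint8),cv2.RETR_EXTERNAL,cv2.CHAIN_APPROX_NONE)
    for k in cs:
        if cv2.contourArea(k)<60: continue
        q=wray(c,k[:,0,0],k[:,0,1],z)[:,:2]; A=np.c_[2*q,np.ones(len(q))]
        s=np.linalg.lstsq(A,(q**2).sum(1),rcond=None)[0]; r=np.sqrt(s[2]+s[0]**2+s[1]**2)
        print('circle',s[:2].round(4),'r',r.round(4),'px',k[:,0].mean(0).round(0),len(k))
E
python3 - <<'E'
from h import *
c=wrist('w1'); print(c['hand_eye'].round(3).tolist(),c['vfov'],c['cx'],c['cy'])
hsv=cv2.cvtColor(c['image'],cv2.COLOR_RGB2HSV); h=hsv[...,0].astype(int)
circ(c,((h<8)|(h>172))&(hsv[...,1]>120)&(hsv[...,2]>40),.046)
circ(c,(abs(h-28)<6)&(hsv[...,1]>120)&(hsv[...,2]>40),.046)
E
```

```text
[[0.0, 0.953, 0.303, 0.082], [1.0, 0.0, -0.0, -0.001], [-0.0, 0.303, -0.953, -0.182], [0.0, 0.0, 0.0, 1.0]] 65.70646984690485 317.17541370502306 238.39139119304127
circle [0.3442 0.3211] r 0.0193 px [198. 145.] 120
circle [0.3466 0.3213] r 0.0245 px [221. 138.] 115
circle [0.4487 0.3257] r 0.0156 px [316. 124.] 104
circle [0.5487 0.3186] r 0.0154 px [431. 124.] 98
```

View pics/w1.png

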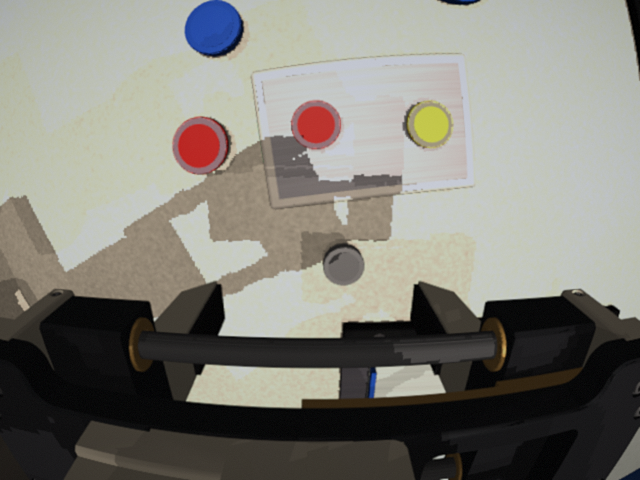

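The wrist view shows the red dish on the plate at (316,124), yellow at (431,124), and the bigger red one on the table at (201,145). The red dish lies at (0.449, 0.325).

>>> move_arm(
  motion=[
    [0.4,-0.01,0.2,0,0,0],
    [0.81,-0.02,0.5,0,0,0],
    [0.81,-0.02,0.8,0,0,0],
    [0.81,-0.02,0.9,0,0,0],
    [0.81,-0.02,0.9,0,0,0],
  ],
  fingers=0.4,
)

```text
time: 3.52
tool_pos: [0.4488, 0.3247, 0.0928]
tool_rot: [3.141, -0.0, 1.466]
contact_force: [0.8, -0.4, 0.1]
opening: 0.0645
grip_force: 0.0
```

>>> move_arm(
  motion=[
    [0,0,0.2,0,0,0],
    [0,0,0.4,0,0,0],
    [0,0,0.5,0,0,0],
    [0,0,0.55,0,0,0],
    [0,0,0.55,0,0,0],
  ],
)

```text
time: 4.15
tool_pos: [0.4486, 0.3257, 0.0376]
tool_rot: [3.141, -0.0, 1.468]
contact_force: [1.0, 0.0, 0.4]
opening: 0.0643
grip_force: 0.0
```

>>> move_arm(
  motion=[
    [0,0,0,0,0,0],
    [0,0,0,0,0,0],
    [0,0,0,0,0,0],
    [0,0,0,0,0,0],
    [0,0,0,0,0,0],
    [0,0,0,0,0,0],
    [0,0,0,0,0,0],
    [0,0,0,0,0,0],
  ],
  fingers=-0.4,
  newtons=8,
)

```text
time: 5.15
tool_pos: [0.4482, 0.3256, 0.0371]
tool_rot: [3.142, 0.0, 1.468]
contact_force: [0.6, -0.8, -0.3]
opening: 0.0278
grip_force: 0.0
```

```bash
python3 - <<'E'
from h import *
c=wrist('w2')
s=grab('scene'); cv2.imwrite('pics/s2.png',cv2.resize(s['image'][140:230,290:410,::-1],(800,600),interpolation=cv2.INTER_CUBIC))
cv2.imwrite('pics/w2.png',c['image'][...,::-1])
hsv=cv2.cvtColor(c['image'],cv2.COLOR_RGB2HSV); h=hsv[...,0].astype(int)
circ(c,((h<8)|(h>172))&(hsv[...,1]>120)&(hsv[...,2]>40),.046)
print(robot.observe()['opening'])
E
```

```text
circle [0.3504 0.3326] r 0.0174 px [145. 289.] 161
circle [0.4485 0.3257] r 0.0154 px [320. 287.] 166
circle [0.4489 0.3277] r 0.0203 px [321. 257.] 187
circle [0.355  0.3347] r 0.0222 px [163. 266.] 182
0.02784882012722139
```

View pics/w2.png

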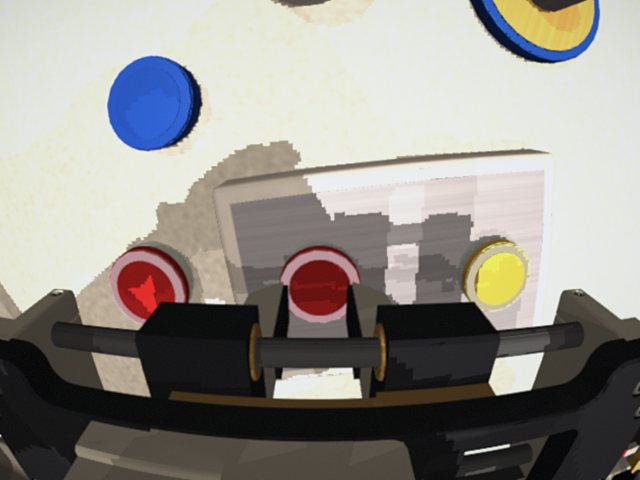

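View pics/s2.png

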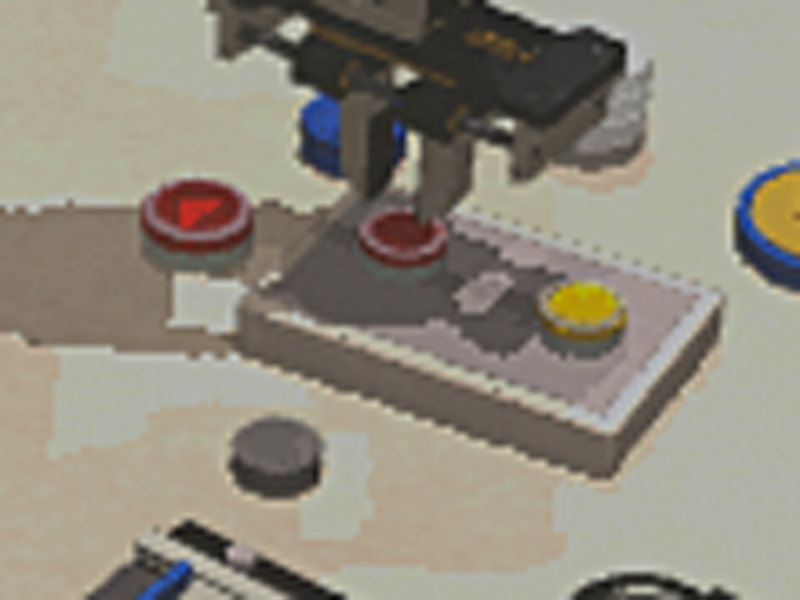

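Wrist view: dish top at (320,285) with finger tips at (285,285) and (380,285). The fingers closed to 28 mm without gripping, so I need to know where they really are.

```bash
python3 - <<'E'
from h import *
c=dict(np.load('wrist.npz')); v,u=np.mgrid[:480,:640]; d=wdir(c,u,v); P=d*(c['range_z']/-d[...,2])[...,None]
H=c['hand_eye']; Q=P@H[:3,:3].T+H[:3,3]
W=wpts(c)
for r in (260,275,285,290,300,310,320,335,350,370):
    print(r,[(x,*(Q[r,x]*1000).round(0).astype(int)) for x in (272,280,285,290,320,350,360,370,376,382)])
cv2.imwrite('pics/w2c.png',cv2.resize(c['image'][230:400,230:430,::-1],(706,600),interpolation=cv2.INTER_CUBIC))
E
```

```text
260 [(272, np.int64(9), np.int64(-26), np.int64(7)), (280, np.int64(10), np.int64(-21), np.int64(6)), (285, np.int64(10), np.int64(-18), np.int64(7)), (290, np.int64(15), np.int64(-15), np.int64(-7)), (320, np.int64(15), np.int64(1), np.int64(-8)), (350, np.int64(15), np.int64(16), np.int64(-7)), (360, np.int64(9), np.int64(23), np.int64(7)), (370, np.int64(9), np.int64(28), np.int64(7)), (376, np.int64(9), np.int64(32), np.int64(7)), (382, np.int64(9), np.int64(35), np.int64(7))]
275 [(272, np.int64(1), np.int64(-26), np.int64(6)), (280, np.int64(0), np.int64(-22), np.int64(8)), (285, np.int64(8), np.int64(-17), np.int64(-10)), (290, np.int64(7), np.int64(-15), np.int64(-8)), (320, np.int64(8), np.int64(1), np.int64(-10)), (350, np.int64(7), np.int64(16), np.int64(-8)), (360, np.int64(0), np.int64(23), np.int64(7)), (370, np.int64(1), np.int64(29), np.int64(7)), (376, np.int64(1), np.int64(32), np.int64(6)), (382, np.int64(1), np.int64(35), np.int64(6))]
285 [(272, np.int64(11), np.int64(-22), np.int64(-28)), (280, np.int64(11), np.int64(-18), np.int64(-29)), (285, np.int64(9), np.i
[... 3207 characters left out ...]
.int64(30), np.int64(10), np.int64(-107)), (370, np.int64(30), np.int64(12), np.int64(-107)), (376, np.int64(29), np.int64(14), np.int64(-107)), (382, np.int64(31), np.int64(15), np.int64(-109))]
370 [(272, np.int64(0), np.int64(-17), np.int64(-77)), (280, np.int64(-5), np.int64(-15), np.int64(-71)), (285, np.int64(-66), np.int64(-21), np.int64(7)), (290, np.int64(-66), np.int64(-18), np.int64(8)), (320, np.int64(-66), np.int64(1), np.int64(8)), (350, np.int64(-66), np.int64(20), np.int64(7)), (360, np.int64(-5), np.int64(15), np.int64(-71)), (370, np.int64(11), np.int64(15), np.int64(-91)), (376, np.int64(22), np.int64(14), np.int64(-106)), (382, np.int64(27), np.int64(15), np.int64(-112))]
```

View pics/w2c.png

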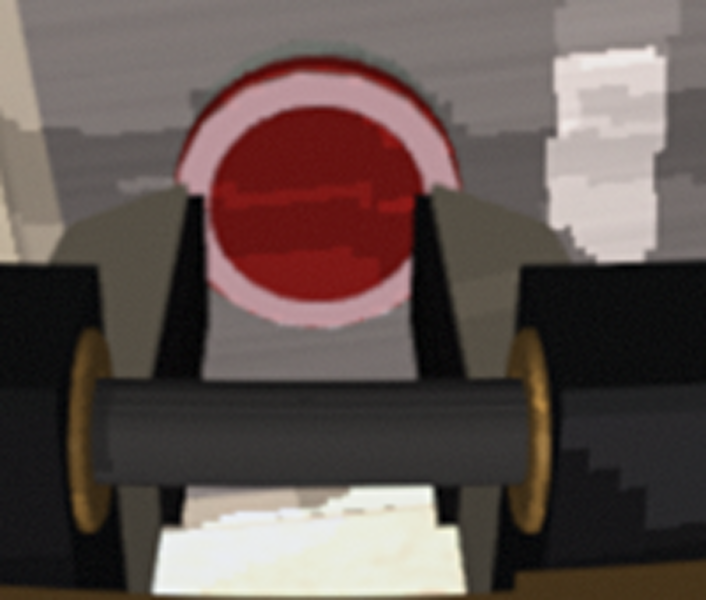

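The fingers really end about 23 mm behind the stated TCP (tool z ≈ -24). They closed above the dish, whose top is at z = 0.046. I'll open and go about 20 mm lower while watching the force.

>>> move_arm(
  motion=[
    [0,0,0,0,0,0],
    [0,0,0,0,0,0],
    [0,0,0,0,0,0],
    [0,0,0,0,0,0],
    [0,0,0,0,0,0],
    [0,0,0,0,0,0],
    [0,0,0.04,0,0,0],
    [0,0,0.08,0,0,0],
    [0,0,0.08,0,0,0],
  ],
  fingers=0.3,
)

```text
time: 6.38
tool_pos: [0.4479, 0.3254, 0.0285]
tool_rot: [-3.141, 0.001, 1.468]
contact_force: [0.3, 0.9, -0.1]
opening: 0.06
grip_force: 0.0
```

>>> move_arm(
  motion=[
    [0,0,0.04,0,0,0],
    [0,0,0.08,0,0,0],
    [0,0,0.12,0,0,0],
    [0,0,0.12,0,0,0],
  ],
)

```text
time: 6.88
tool_pos: [0.448, 0.3255, 0.0167]
tool_rot: [-3.141, 0.001, 1.468]
contact_force: [0.5, 0.1, 0.9]
opening: 0.0596
grip_force: 0.0
```

```bash
python3 - <<'E'
from h import *
c=wrist(); v,u=np.mgrid[:480,:640]; d=wdir(c,u,v); P=d*(c['range_z']/-d[...,2])[...,None]
H=c['hand_eye']; Q=P@H[:3,:3].T+H[:3,3]; W=wpts(c)
m=(Q[...,2]>-60)&(abs(Q[...,0])<11.5e-3)&(abs(Q[...,1])>.027)&(abs(Q[...,1])<.045)
for s in(1,-1):
  for lo in range(0,12,2):
    k=m&(Q[...,1]*s>0)&(Q[...,0]>lo/1e3)&(Q[...,0]<(lo+2)/1e3); h=np.histogram(Q[k][:,2]*1e3,range(-60,24,4))[0]; print(s,lo,h)
k=(np.hypot(Q[...,0],Q[...,1])<.013)&(Q[...,2]>-.03); print(np.median(Q[k],0), robot.observe()['contact_force'])
E
```

```text
1 0 [ 1  9  6 10  6  8  6  6  4  0  0 25  0  0  0  0  0  0  0  0]
1 2 [ 8  9  9  7  8  3  9  5  5  0  0 39  0  0  0  0  0  0  0  0]
1 4 [ 9 10  6 11  8  6  7  6  4  0  0 90  1  0  0  0  0  0  0  0]
1 6 [ 11  10  11  10  10  13  11  10  10   0   0 129   0   0   0   0   0   0
   0   0]
1 8 [ 43  44  35  37  28  26  28  24  26   0   0 127   0   0   0   0   0   0
   0   0]
1 10 [163 157 139 143 121 130  91  59  23   0   0  98   0   0   0   0   0   0
   0   0]
-1 0 [ 3  9  6 10  8  6  8  7  3  0  0 38  0  0  0  0  0  0  0  0]
-1 2 [ 7 10 10  5  8  7  5  7  5  0  0 45  1  0  0  0  0  0  0  0]
-1 4 [13  9  9  7 11  5  5  7  4  0  0 93  0  0  0  0  0  0  0  0]
-1 6 [  7   6  13  10   6   8   6   6   6   0   0 122   0   0   0   0   0   0
   0   0]
-1 8 [ 43  38  25  40  36  33  27  30  23   2   0 134   1   0   0   0   0   0
   0   0]
-1 10 [157 135 131 117 111 106  92  57  26   1   0  87   1   0   0   0   0   0
   0   0]
[ 2.30368452e-04  1.62910074e-05 -2.94151511e-02] [ 0.17713562  0.08711908 -0.08975222]
```

The plate shows at tool z -14 and the finger ends at -24, so the tips are about 10 mm above the plate. I'll go 5 mm more and close.

>>> move_arm(
  motion=[
    [0,0,0.02,0,0,0],
    [0,0,0.05,0,0,0],
    [0,0,0.05,0,0,0],
  ],
)

```text
time: 7.3
tool_pos: [0.448, 0.3255, 0.0118]
tool_rot: [-3.141, 0.0, 1.468]
contact_force: [-0.4, 0.1, 0.4]
opening: 0.0597
grip_force: 0.0
```

>>> move_arm(
  motion=[
    [0,0,0,0,0,0],
    [0,0,0,0,0,0],
    [0,0,0,0,0,0],
    [0,0,0,0,0,0],
    [0,0,0,0,0,0],
    [0,0,0,0,0,0],
  ],
  fingers=-0.4,
  newtons=8,
)

```text
time: 8.05
tool_pos: [0.4483, 0.3257, 0.0121]
tool_rot: [3.141, -0.0, 1.468]
contact_force: [0.1, -0.2, 0.6]
opening: 0.0415
grip_force: 8.0
```

>>> move_arm(
  motion=[
    [0,0,-0.1,0,0,0],
    [0,0,-0.4,0,0,0],
    [0,0,-0.8,0,0,0],
    [0,0,-1,0,0,0],
    [0,0,-1,0,0,0],
  ],
)

```text
time: 8.68
tool_pos: [0.4492, 0.3262, 0.1141]
tool_rot: [3.138, -0.002, 1.468]
contact_force: [-0.2, -0.3, -0.1]
opening: 0.0416
grip_force: 8.0
```

>>> move_arm(
  motion=[
    [-0.2,0.1,-0.1,0,0,0],
    [-0.5,0.2,-0.2,0,0,0],
    [-0.8,0.35,-0.2,0,0,0],
    [-0.95,0.42,-0.2,0,0,0],
  ],
)

```text
time: 9.18
tool_pos: [0.4801, 0.2254, 0.1312]
tool_rot: [-3.14, 0.001, 1.467]
contact_force: [-0.5, 0.2, -0.0]
opening: 0.0414
grip_force: 8.0
```

>>> move_arm(
  motion=[
    [-0.4,0.2,0,0,0,0],
    [-0.8,0.4,0,0,0,0],
    [-0.95,0.42,0,0,0,0],
  ],
)

```text
time: 9.55
tool_pos: [0.5125, 0.1264, 0.1312]
tool_rot: [-3.14, 0.0, 1.466]
contact_force: [0.1, 0.1, -0.6]
opening: 0.0419
grip_force: 8.0
```

>>> move_arm(
  motion=[
    [-0.4,0.2,0,0,0,0],
    [-0.8,0.4,0,0,0,0],
    [-0.95,0.42,0,0,0,0],
  ],
)

```text
time: 9.93
tool_pos: [0.5445, 0.0281, 0.1315]
tool_rot: [-3.141, -0.0, 1.466]
contact_force: [0.5, 1.0, -0.5]
opening: 0.0416
grip_force: 8.0
```

>>> move_arm(
  motion=[
    [-0.4,0.2,0,0,0,0],
    [-0.7,0.35,0,0,0,0],
    [-0.85,0.4,0,0,0,0],
    [-0.85,0.4,0,0,0,0],
    [-0.85,0.4,0,0,0,0],
  ],
)

```text
time: 10.55
tool_pos: [0.5748, -0.0579, 0.132]
tool_rot: [-3.141, -0.001, 1.469]
contact_force: [-0.3, 0.5, 0.6]
opening: 0.0416
grip_force: 8.0
```

```bash
python3 - <<'E'
from h import *
c=wrist('w3')
W=wpts(c); o=robot.observe(); print(o['tool_pos'],o['opening'],o['grip_force'])
cv2.imwrite('pics/w3.png',c['image'][...,::-1])
E
```

```text
[ 0.57492547 -0.05792252  0.13210681] 0.0415561192039118 8.00003930926323
```

View pics/w3.png

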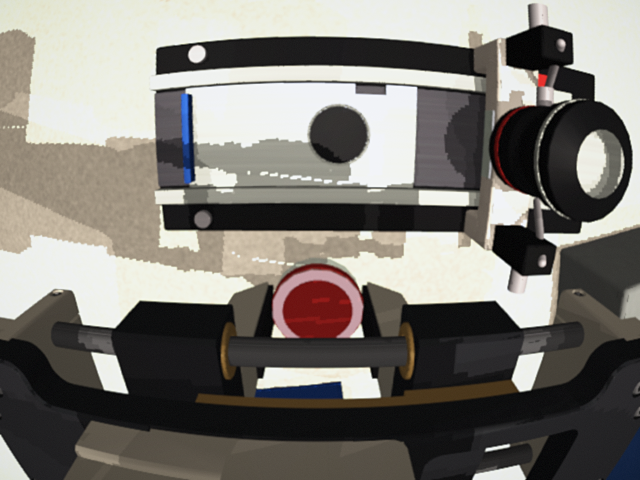

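```bash
python3 - <<'E'
from h import *
c=dict(np.load('wrist.npz')); W=wpts(c); g=cv2.cvtColor(c['image'],cv2.COLOR_RGB2GRAY)
m=np.zeros_like(g,bool); m[92:176,296:384]=g[92:176,296:384]<90
print('well z',np.median(W[128:140,330:346,2]).round(4),'carrier',np.median(W[100:170,385:405],(0,1)).round(4))
for z in(.024,.028): circ(c,m,z)
hsv=cv2.cvtColor(c['image'],cv2.COLOR_RGB2HSV); h=hsv[...,0].astype(int)
r=((h<8)|(h>172))&(hsv[...,1]>120)&(hsv[...,2]>40); r[:250]=0;r[:,:240]=0;r[:,400:]=0
z=np.median(W[295:320,310:325,2]); print('dish top z',z); circ(c,r,z)
k=r&(W[...,2]>.1); q=W[k]; q=q[abs(q[:,2]-z)<.004]; A=np.c_[q[:,:2]-q[:,:2].mean(0),np.ones(len(q))]; print('tilt',np.linalg.lstsq(A,q[:,2],rcond=None)[0][:2])
b=(abs(h-112)<12)&(hsv[...,1]>110); b[:80]=0; b[190:]=0; b[:,:170]=0;b[:,200:]=0
ys,xs=np.nonzero(b); print('lip top',wray(c,xs,ys,.04).min(0).round(4),wray(c,xs,ys,.04).max(0).round(4),xs.min(),xs.max(),ys.min(),ys.max())
p=wray(c,np.array([416.,416,160,160,153,156]),np.array([88.,188,188,90,80,200]),.028); print('carrier front corners',p.round(4))
for a,bb,zz in[((157,48),(478,50),.02),((160,230),(478,230),.02),((155,83),(480,81),.03)]:
    q=wray(c,np.array([a[0],bb[0]],float),np.array([a[1],bb[1]],float),zz); print('edge',q.round(4).tolist(),np.arctan2(q[1,1]-q[0,1],q[1,0]-q[0,0]).round(4))
E
```

```text
well z 0.0241 carrier [0.641  0.0111 0.0279]
circle [0.5976 0.0141] r 0.0218 px [338. 135.] 163
circle [0.5974 0.0143] r 0.0215 px [338. 135.] 163
dish top z 0.16605770830702413
circle [ 0.574  -0.0574] r 0.0154 px [317. 310.] 183
circle [ 0.5742 -0.0556] r 0.0203 px [319. 278.] 222
tilt [-0.00332496 -0.03463864]
lip top [ 0.4753 -0.0078  0.04  ] [0.4905 0.0614 0.04  ] 181 194 94 183
carrier front corners [[ 0.6612  0.0467  0.028 ]
 [ 0.6558 -0.0326  0.028 ]
 [ 0.448  -0.0099  0.028 ]
 [ 0.4606  0.07    0.028 ]
 [ 0.4553  0.0796  0.028 ]
 [ 0.4422 -0.0194  0.028 ]]
edge [[0.4581, 0.1081, 0.02], [0.7212, 0.0795, 0.02]] -0.108
edge [[0.4362, -0.0475, 0.02], [0.7145, -0.0758, 0.02]] -0.1014
edge [[0.4577, 0.0764, 0.03], [0.7156, 0.0518, 0.03]] -0.095
```

```bash
python3 - <<'E'
from h import *
c=dict(np.load('wrist.npz')); W=wpts(c); k=np.zeros(W.shape[:2],bool); k[:300,440:]=1
S=np.array([.636,.0077,0]); a=-.103; e=np.array([np.cos(a),np.sin(a),0])
s=(W-S)@e
for z0 in(.035,.05,.07,.09,.12,.14):
    q=k&(W[...,2]>z0)&(W[...,2]<z0+.02)&(s>.03); print(z0,q.sum(),np.percentile(s[q],[0.5,5,50]).round(4) if q.sum() else '')
print('tcp s at well',(np.array([.598,.0138,0])-S)@e)
v,u=np.mgrid[:480,:640]; H=c['hand_eye']; E=np.linalg.inv(c['E']); Q=(W@E[:3,:3].T+E[:3,3])@H[:3,:3].T+H[:3,3]
q=(Q[...,2]<-.05)&(Q[...,2]>-.2); print('gripper tool y extent by z')
for z0 in(-.06,-.07,-.08,-.1,-.12,-.14,-.16):
    t=q&(abs(Q[...,2]-z0)<.005); print(z0,Q[t][:,1].min().round(3),Q[t][:,1].max().round(3))
E
```

```text
0.035 2079 [0.0694 0.0701 0.0723]
0.05 6383 [0.0694 0.0702 0.0781]
0.07 2497 [0.0595 0.0608 0.083 ]
0.09 5157 [0.0591 0.0602 0.0779]
0.12 649 [0.056  0.0567 0.0617]
0.14 8462 [0.0561 0.0574 0.08  ]
tcp s at well -0.03842579679258628
gripper tool y extent by z
-0.06 -0.034 0.032
-0.07 -0.031 0.03
-0.08 -0.024 0.023
-0.1 -0.088 0.086
-0.12 -0.092 0.092
-0.14 -0.052 0.017Traceback (most recent call last):
  File "<stdin>", line 11, in <module>
    return umr_minimum(a, axis, None, out, keepdims, initial, where)
ValueError: zero-size array to reduction operation minimum which has no identity
```

The condenser reaches back to stage x ≈ 56 mm. The gripper body, lying along the track, would touch it there, so I'll turn the tool 60° about z for placing.

>>> move_arm(
  motion=[
    [0.1,0.02,0,0,0,0.05],
    [0.3,0.06,0,0,0,0.1],
    [0.5,0.1,0,0,0,0.16],
    [0.65,0.14,0,0,0,0.21],
    [0.74,0.156,0,0,0,0.27],
    [0.74,0.156,0,0,0,0.31],
    [0.74,0.156,0,0,0,0.333],
    [0.74,0.156,0,0,0,0.333],
    [0.74,0.156,0,0,0,0.333],
  ],
)

```text
time: 11.72
tool_pos: [0.5983, 0.0132, 0.1322]
tool_rot: [-3.142, -0.0, 0.424]
contact_force: [0.9, 0.6, -0.4]
opening: 0.0413
grip_force: 8.0
```

>>> move_arm(
  motion=[
    [0,0,0.2,0,0,0],
    [0,0,0.5,0,0,0],
    [0,0,0.75,0,0,0],
    [0,0,0.9,0,0,0],
    [0,0,0.9,0,0,0],
    [0,0,0.9,0,0,0],
  ],
)

```text
time: 12.48
tool_pos: [0.5992, 0.0125, 0.0431]
tool_rot: [3.141, -0.001, 0.422]
contact_force: [-0.5, 0.7, 0.2]
opening: 0.0413
grip_force: 8.0
```

```bash
python3 - <<'E'
from h import *
c=wrist('w4'); W=wpts(c); o=robot.observe(); print(o['tool_pos'],o['tool_rot'],o['grip_force'])
hsv=cv2.cvtColor(c['image'],cv2.COLOR_RGB2HSV); h=hsv[...,0].astype(int)
r=((h<8)|(h>172))&(hsv[...,1]>120)&(hsv[...,2]>40); r[:200]=0;r[:,:240]=0;r[:,400:]=0
circ(c,r,o['tool_pos'][2]+.034)
cv2.imwrite('pics/w4c.png',cv2.resize(c['image'][180:400,200:440,::-1],(655,600),interpolation=cv2.INTER_CUBIC))
E
```

```text
[0.59932582 0.01253587 0.04328941] [ 3.14044127e+00 -1.82965252e-03  4.22170871e-01] 7.99999326467514
circle [0.599  0.0127] r 0.0153 px [317. 310.] 184
circle [0.6009 0.0135] r 0.0202 px [319. 278.] 223
```

View pics/w4c.png

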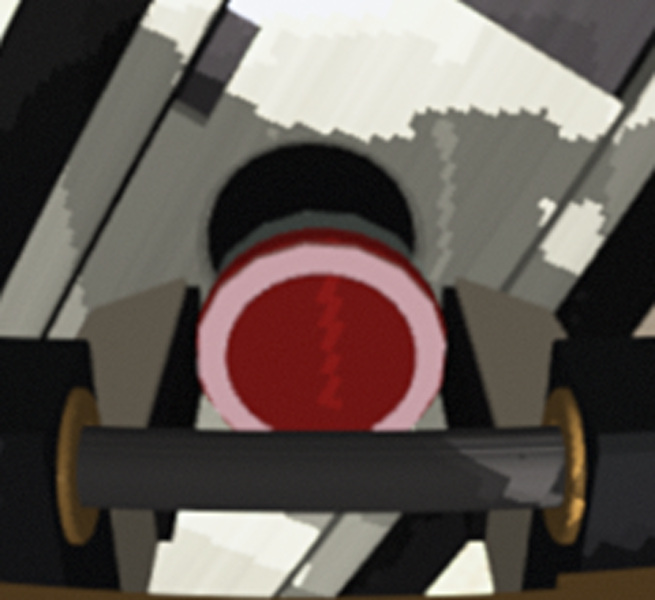

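```bash
python3 - <<'E'
from h import *
c=dict(np.load('wrist.npz')); p=np.array([(210,225),(216,205),(235,175),(268,152),(315,144),(360,153),(390,175),(408,205),(413,228)],float)/2.729
for z in (.028,):
    q=wray(c,200+p[:,0],180+p[:,1],z)[:,:2]; s=np.linalg.lstsq(np.c_[2*q,np.ones(len(q))],(q**2).sum(1),rcond=None)[0]; print(s[:2],np.sqrt(s[2]+s[0]**2+s[1]**2))
    from scipy.optimize import least_squares
    print(least_squares(lambda x:np.hypot(*(q-x).T)-.0228,s[:2]).x)
E
```

```text
[0.59921332 0.0145115 ] 0.021565461748145325
[0.59767122 0.01383314]
```

>>> move_arm(
  motion=[
    [0,-0.018,0.08,0,0,0],
    [0,-0.018,0.16,0,0,0],
    [0,-0.018,0.24,0,0,0],
    [0,-0.018,0.3,0,0,0],
    [0,-0.018,0.32,0,0,0],
    [0,-0.018,0.32,0,0,0],
  ],
)

```text
time: 13.28
tool_pos: [0.5977, 0.0142, 0.01]
tool_rot: [-3.142, 0.0, 0.422]
contact_force: [0.1, -0.2, 0.3]
opening: 0.0417
grip_force: 8.0
```

>>> move_arm(
  motion=[
    [0,0,0.015,0,0,0],
    [0,0,0.03,0,0,0],
    [0,0,0.04,0,0,0],
    [0,0,0.04,0,0,0],
  ],
)

```text
time: 13.78
tool_pos: [0.5978, 0.0142, 0.0062]
tool_rot: [3.141, -0.0, 0.422]
contact_force: [0.2, 0.3, 0.3]
opening: 0.0417
grip_force: 8.0
```

>>> move_arm(
  motion=[
    [0,0,0.006,0,0,0],
    [0,0,0.006,0,0,0],
  ],
)

```text
time: 14.02
tool_pos: [0.5978, 0.0142, 0.0061]
tool_rot: [3.141, -0.0, 0.422]
contact_force: [-1.5, -0.0, 4.6]
opening: 0.0417
grip_force: 8.0
```

>>> move_arm(
  motion=[
    [0,0,0,0,0,0],
    [0,0,0,0,0,0],
    [0,0,0,0,0,0],
    [0,0,0,0,0,0],
  ],
  fingers=0.06,
)

```text
time: 14.52
tool_pos: [0.5977, 0.0142, 0.0054]
tool_rot: [-3.142, 0.0, 0.422]
contact_force: [0.5, 0.4, 0.3]
opening: 0.0488
grip_force: 0.0
```

>>> move_arm(
  motion=[
    [0,0,-0.1,0,0,0],
    [0,0,-0.3,0,0,0],
    [0,0,-0.6,0,0,0],
    [0,0,-1,0,0,0],
    [0,0,-1,0,0,0],
    [0,0,-1,0,0,0],
  ],
)

```text
time: 15.28
tool_pos: [0.5975, 0.0142, 0.1056]
tool_rot: [3.142, 0.0, 0.422]
contact_force: [-0.1, -0.1, -0.6]
opening: 0.0489
grip_force: 0.0
```

```bash
python3 - <<'E'
from h import *
c=wrist('w5'); W=wpts(c); o=robot.observe(); print(o['tool_pos'],o['tool_rot'])
hsv=cv2.cvtColor(c['image'],cv2.COLOR_RGB2HSV); h=hsv[...,0].astype(int)
r=((h<8)|(h>172))&(hsv[...,1]>120)&(hsv[...,2]>40)
circ(c,r,.04)
k=r&(np.hypot(W[...,0]-.598,W[...,1]-.014)<.016); q=W[k]; print('top z',np.median(q[:,2])); A=np.c_[q[:,:2]-q[:,:2].mean(0),np.ones(len(q))]; print('tilt',np.linalg.lstsq(A,q[:,2],rcond=None)[0])
d=cv2.cvtColor(c['image'],cv2.COLOR_RGB2GRAY)<75
print('lip')
b=(abs(h-112)<12)&(hsv[...,1]>110)&(abs(W[...,2]-.04)<.006)&(W[...,0]<.52)&(abs(W[...,1])<.08); print(b.sum())
if b.sum(): q=W[b]; print(np.median(q,0),q.min(0),q.max(0))
E
```

```text
[0.59711018 0.01428272 0.10488628] [-3.14095258e+00  1.26483157e-03  4.21918499e-01]
circle [0.5971 0.0142] r 0.0153 px [317. 242.] 121
circle [ 0.7387 -0.0117] r 0.0372 px [401.  97.] 204
circle [0.7682 0.0341] r 0.0036 px [395.   8.] 32
top z 0.040204945647939694
tilt [0.00040941 0.00376213 0.04022306]
lip
131
[ 0.47936283 -0.00098084  0.03954896] [ 0.47471472 -0.00766075  0.03421187] [0.482314   0.01165518 0.04112157]
```

The dish sits flat in the well: top at z = 0.0402 and nearly level. Next I'll back off behind the lip, turning the tool so the camera faces away from the condenser and the closed fingers lie across the track.

>>> move_arm(
  motion=[
    [-0.3,-0.17,0,0,0,0],
    [-0.6,-0.35,0,0,0,-0.05],
    [-0.8,-0.46,0,0,0,-0.1],
    [-0.95,-0.55,0,0,0,-0.15],
    [-1,-0.58,0,0,0,-0.2],
    [-1,-0.58,0,0,0,-0.255],
    [-1,-0.58,0,0,0,-0.31],
    [-1,-0.58,0,0,0,-0.365],
    [-1,-0.58,0,0,0,-0.42],
    [-1,-0.58,0,0,0,-0.475],
    [-1,-0.58,0,0,0,-0.53],
    [-1,-0.58,0,0,0,-0.58],
  ],
  fingers=-1,
  newtons=10,
)

```text
time: 16.82
tool_pos: [0.482, 0.0262, 0.1044]
tool_rot: [-3.14, -0.002, 2.249]
contact_force: [0.2, 0.4, -0.2]
opening: 0.0005
grip_force: 0.0
```

>>> move_arm(
  motion=[
    [0,0,0,0,0,-0.055],
    [0,0,0,0,0,-0.11],
    [0,0,0,0,0,-0.165],
    [0,0,0,0,0,-0.22],
    [0,0,0,0,0,-0.253],
    [0,0,0,0,0,-0.253],
    [0,0,0,0,0,-0.253],
  ],
)

```text
time: 17.7
tool_pos: [0.4824, 0.0262, 0.105]
tool_rot: [-3.142, -0.001, 3.037]
contact_force: [-0.5, 0.0, -0.0]
opening: 0.0008
grip_force: 0.0
```

>>> move_arm(
  motion=[
    [0.15,0,0,0,0,0],
    [0.27,0,0,0,0,0],
    [0.28,0,0.3,0,0,0],
    [0.28,0,0.6,0,0,0],
    [0.28,0,0.85,0,0,0],
    [0.28,0,0.95,0,0,0],
    [0.28,0,1,0,0,0],
    [0.28,0,1,0,0,0],
  ],
)

```text
time: 18.7
tool_pos: [0.4552, 0.029, 0.0059]
tool_rot: [-3.142, 0.001, 3.039]
contact_force: [0.4, -0.8, 0.6]
opening: 0.0009
grip_force: 0.0
```

```bash
python3 - <<'E'
from h import *
o=robot.observe(); print(o['tool_pos'],o['tool_rot'],o['contact_force'])
c=grab('scene'); W=pts(c)
cv2.imwrite('pics/s3.png',cv2.resize(c['image'][190:310,270:430,::-1],(800,600),interpolation=cv2.INTER_CUBIC))
E
```

```text
[0.45523447 0.0290267  0.00585225] [-3.14151142e+00  6.47775033e-04  3.03869518e+00] [ 0.38602948 -0.7636926   0.61564708]
```

View pics/s3.png

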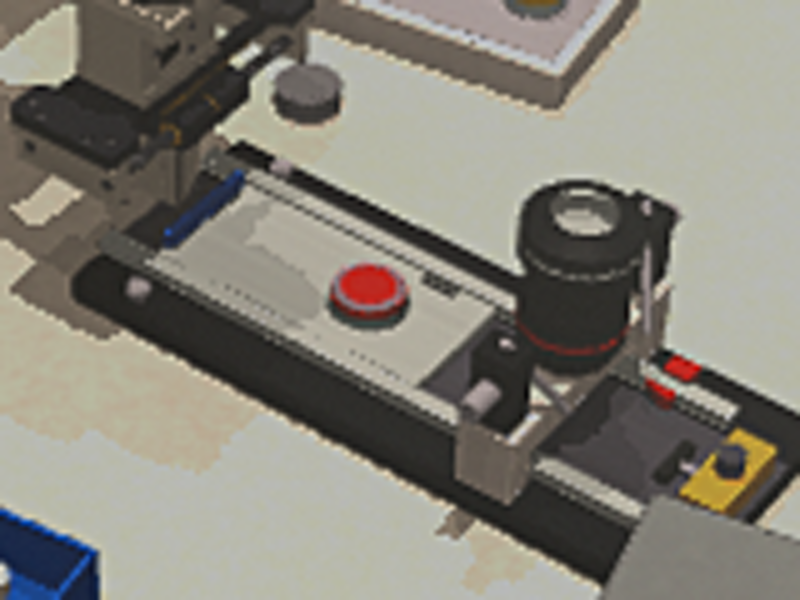

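Scene view: the dish is seated on the carrier (crop (368,290)), the fingers are behind the blue lip (205,205), and the catch is red at (670,380). Now I'll push, slowly at first contact.

>>> move_arm(
  motion=[
    [-0.02,0,0.03,0,0,0],
    [-0.05,0,0.03,0,0,0],
    [-0.07,0,0.03,0,0,0],
    [-0.09,0,0.03,0,0,0],
    [-0.11,0,0.03,0,0,0],
    [-0.13,0,0.03,0,0,0],
    [-0.15,0,0.03,0,0,0],
    [-0.17,0,0.03,0,0,0],
    [-0.19,0,0.03,0,0,0],
    [-0.21,0,0.03,0,0,0],
  ],
)

```text
time: 20.0
tool_pos: [0.4759, 0.0269, 0.0024]
tool_rot: [-3.142, -0.0, 3.039]
contact_force: [-2.4, -0.5, -0.8]
opening: 0.0007
grip_force: 0.5
```

>>> move_arm(
  motion=[
    [-0.03,0,0,0,0,0],
    [-0.07,0,0,0,0,0],
    [-0.12,0,0,0,0,0],
    [-0.17,0,0,0,0,0],
    [-0.22,0,0,0,0,0],
    [-0.27,0,0,0,0,0],
    [-0.32,0,0,0,0,0],
    [-0.37,0,0,0,0,0],
    [-0.41,0,0,0,0,0],
    [-0.44,0,0,0,0,0],
    [-0.46,0,0,0,0,0],
    [-0.47,0,0,0,0,0],
  ],
)

```text
time: 21.5
tool_pos: [0.5226, 0.0221, 0.0025]
tool_rot: [-3.142, -0.0, 3.039]
contact_force: [-2.1, -0.2, 1.9]
opening: 0.0005
grip_force: 0.8
```

```bash
cat > chk.py <<'E'
from h import *
o=robot.observe(); print(o['time'],o['tool_pos'],o['contact_force'])
for n in('top','scene'):
    c=grab(n); W=pts(c)
    hsv=cv2.cvtColor(c['image'],cv2.COLOR_RGB2HSV); h=hsv[...,0].astype(int)
    S=np.array([.636,.0077]); e=np.array([.9947,-.103]); L=np.array([.103,.9947])
    st=np.stack([(W[...,:2]-S)@e,(W[...,:2]-S)@L,W[...,2]],-1)
    r=((h<8)|(h>172))&(hsv[...,1]>120)&(hsv[...,2]>40)
    for nm,k in(('dish',r&(abs(st[...,1])<.03)&(st[...,0]<.15)&(st[...,2]<.06)),('catch',r&(abs(st[...,1]-.055)<.025)&(st[...,0]>.08)&(st[...,2]<.06)),
        ('lip',(abs(h-112)<12)&(hsv[...,1]>110)&(abs(st[...,2]-.038)<.01)&(abs(st[...,1])<.045)&(st[...,0]<.02)&(st[...,0]>-.18))):
        q=st[k]
        if len(q): print(n,nm,len(q),np.median(q,0).round(4),q.min(0).round(4),q.max(0).round(4))
E
python3 chk.py
```

```text
21.5 [0.52258483 0.02206994 0.00249917] [-2.09674482 -0.21911496  1.90634718]
top dish 59 [0.0238 0.0029 0.0405] [ 0.0176 -0.0117  0.0351] [0.0311 0.0175 0.0466]
top catch 27 [0.1345 0.0605 0.0331] [0.128  0.0518 0.0191] [0.147  0.068  0.0405]
scene dish 94 [0.0186 0.0014 0.0389] [-0.0008 -0.0194  0.0304] [0.0375 0.0245 0.0461]
scene catch 43 [0.1335 0.0543 0.0324] [0.1182 0.0335 0.0196] [0.142  0.0769 0.0394]
scene lip 44 [-0.0979 -0.0006  0.0377] [-0.1021 -0.0327  0.0285] [-0.0924  0.0351  0.0445]
```

>>> move_arm(
  motion=[
    [-0.02,0,0,0,0,0],
    [-0.06,0,0,0,0,0],
    [-0.1,0,0,0,0,0],
    [-0.14,0,0,0,0,0],
    [-0.18,0,0,0,0,0],
    [-0.22,0,0,0,0,0],
    [-0.25,0,0,0,0,0],
    [-0.28,0,0,0,0,0],
    [-0.3,0,0,0,0,0],
    [-0.32,0,0,0,0,0],
    [-0.33,0,0,0,0,0],
  ],
)

```text
time: 22.98
tool_pos: [0.5555, 0.0187, 0.0025]
tool_rot: [-3.141, 0.0, 3.039]
contact_force: [-1.6, 0.7, 0.7]
opening: 0.0005
grip_force: 0.8
```

>>> move_arm(
  motion=[
    [-0.01,0,0,0,0,0],
    [-0.025,0,0,0,0,0],
    [-0.04,0,0,0,0,0],
    [-0.055,0,0,0,0,0],
    [-0.07,0,0,0,0,0],
    [-0.085,0,0,0,0,0],
    [-0.1,0,0,0,0,0],
    [-0.1,0,0,0,0,0],
  ],
)

```text
time: 23.98
tool_pos: [0.5656, 0.0176, 0.0025]
tool_rot: [-3.142, 0.0, 3.039]
contact_force: [-0.4, 0.1, 0.2]
opening: 0.0002
grip_force: 0.3
```

>>> move_arm(
  motion=[
    [-0.01,0,0,0,0,0],
    [-0.02,0,0,0,0,0],
    [-0.03,0,0,0,0,0],
    [-0.04,0,0,0,0,0],
    [-0.05,0,0,0,0,0],
    [-0.06,0,0,0,0,0],
    [-0.07,0,0,0,0,0],
    [-0.08,0,0,0,0,0],
    [-0.09,0,0,0,0,0],
    [-0.1,0,0,0,0,0],
    [-0.11,0,0,0,0,0],
    [-0.11,0,0,0,0,0],
  ],
)

```text
time: 25.48
tool_pos: [0.5765, 0.0165, 0.0025]
tool_rot: [-3.142, 0.0, 3.039]
contact_force: [-2.0, 0.0, 0.1]
opening: 0.0009
grip_force: 1.0
```

```bash
python3 chk.py
```

```text
25.475 [0.57645811 0.01649774 0.00249827] [-1.96678471  0.04620297  0.06086111]
top catch 25 [0.136  0.0619 0.0327] [0.129  0.0567 0.0156] [0.1474 0.0709 0.0387]
scene catch 37 [0.1346 0.0601 0.0326] [0.1179 0.0365 0.019 ] [0.1425 0.0763 0.04  ]
scene lip 50 [-0.0432 -0.0014  0.0368] [-0.0481 -0.0311  0.031 ] [-0.039   0.0348  0.0444]
```

>>> move_arm(
  motion=[
    [-0.01,0,0,0,0,0],
    [-0.02,0,0,0,0,0],
    [-0.03,0,0,0,0,0],
    [-0.04,0,0,0,0,0],
    [-0.04,0,0,0,0,0],
  ],
)

```text
time: 26.2
tool_pos: [0.5805, 0.0161, 0.0025]
tool_rot: [-3.142, 0.0, 3.039]
contact_force: [-1.6, -0.8, 0.0]
opening: 0.0005
grip_force: 0.6
```

>>> move_arm(
  motion=[
    [-0.01,0,0,0,0,0],
    [-0.02,0,0,0,0,0],
    [-0.03,0,0,0,0,0],
    [-0.04,0,0,0,0,0],
    [-0.04,0,0,0,0,0],
  ],
)

```text
time: 26.82
tool_pos: [0.5844, 0.0157, 0.0025]
tool_rot: [-3.142, 0.0, 3.039]
contact_force: [-0.9, -0.2, -0.7]
opening: 0.0002
grip_force: 0.6
```

>>> move_arm(
  motion=[
    [-0.01,0,0,0,0,0],
    [-0.02,0,0,0,0,0],
    [-0.03,0,0,0,0,0],
    [-0.04,0,0,0,0,0],
    [-0.04,0,0,0,0,0],
  ],
)

```text
time: 27.45
tool_pos: [0.5884, 0.0153, 0.0025]
tool_rot: [-3.142, 0.0, 3.039]
contact_force: [-1.4, -0.4, 0.4]
opening: 0.0004
grip_force: 0.6
```

>>> move_arm(
  motion=[
    [-0.01,0,0,0,0,0],
    [-0.02,0,0,0,0,0],
    [-0.03,0,0,0,0,0],
    [-0.04,0,0,0,0,0],
    [-0.04,0,0,0,0,0],
  ],
)

```text
time: 28.08
tool_pos: [0.5924, 0.0149, 0.0025]
tool_rot: [-3.141, 0.0, 3.039]
contact_force: [-2.7, -1.2, 0.9]
opening: 0.0003
grip_force: 0.6
```

>>> move_arm(
  motion=[
    [-0.01,0,0,0,0,0],
    [-0.02,0,0,0,0,0],
    [-0.03,0,0,0,0,0],
    [-0.03,0,0,0,0,0],
  ],
)

```text
time: 28.58
tool_pos: [0.5954, 0.0145, 0.0025]
tool_rot: [-3.141, 0.0, 3.039]
contact_force: [-1.5, -0.5, -0.6]
opening: 0.0006
grip_force: 0.6
```

>>> move_arm(
  motion=[
    [-0.01,0,0,0,0,0],
    [-0.02,0,0,0,0,0],
    [-0.03,0,0,0,0,0],
    [-0.03,0,0,0,0,0],
  ],
)

```text
time: 29.08
tool_pos: [0.5984, 0.0143, 0.0025]
tool_rot: [-3.142, 0.0, 3.039]
contact_force: [-0.7, -0.8, -0.5]
opening: 0.0003
grip_force: 0.6
```

>>> move_arm(
  motion=[
    [-0.01,0,0,0,0,0],
    [-0.02,0,0,0,0,0],
    [-0.03,0,0,0,0,0],
    [-0.03,0,0,0,0,0],
  ],
)

```text
time: 29.58
tool_pos: [0.6014, 0.014, 0.0025]
tool_rot: [-3.142, 0.0, 3.039]
contact_force: [-1.4, 0.8, 1.0]
opening: 0.0003
grip_force: 0.6
```

>>> move_arm(
  motion=[
    [-0.01,0,0,0,0,0],
    [-0.02,0,0,0,0,0],
    [-0.03,0,0,0,0,0],
    [-0.03,0,0,0,0,0],
  ],
)

```text
time: 30.08
tool_pos: [0.6036, 0.0137, 0.0024]
tool_rot: [-3.142, -0.001, 3.039]
contact_force: [-4.7, 0.6, 2.8]
opening: 0.0005
grip_force: 2.3
```

```bash
python3 chk.py
```

```text
30.075 [0.60362949 0.01373925 0.0024254 ] [-4.66637085  0.64308231  2.80962269]
top catch 25 [0.1367 0.0619 0.0338] [0.1278 0.0565 0.0178] [0.1476 0.0708 0.0404]
scene dish 27 [ 0.112  -0.001   0.0378] [ 0.1066 -0.0224  0.0301] [0.121  0.0122 0.0457]
scene catch 35 [0.1323 0.0624 0.0322] [0.118  0.0384 0.0192] [0.1419 0.0739 0.036 ]
scene lip 55 [-0.0156  0.0021  0.0375] [-0.0201 -0.0309  0.0287] [-0.0098  0.0354  0.0422]
```

Buffer contact. From here I'll use half-millimetre steps.

>>> move_arm(
  motion=[
    [-0.005,0,0,0,0,0],
    [-0.01,0,0,0,0,0],
    [-0.015,0,0,0,0,0],
    [-0.015,0,0,0,0,0],
    [-0.015,0,0,0,0,0],
  ],
)

```text
time: 30.8
tool_pos: [0.6046, 0.0136, 0.0024]
tool_rot: [-3.141, -0.002, 3.039]
contact_force: [-7.0, -0.7, 3.1]
opening: 0.0002
grip_force: 3.3
```

>>> move_arm(
  motion=[
    [-0.005,0,0,0,0,0],
    [-0.01,0,0,0,0,0],
    [-0.015,0,0,0,0,0],
    [-0.015,0,0,0,0,0],
    [-0.015,0,0,0,0,0],
  ],
)

```text
time: 31.42
tool_pos: [0.6055, 0.0135, 0.0022]
tool_rot: [-3.141, -0.004, 3.039]
contact_force: [-8.3, 0.6, 3.6]
opening: 0.0006
grip_force: 4.2
```

```bash
python3 chk.py
```

```text
31.425 [0.60547157 0.01348843 0.00221511] [-8.29927111  0.61971155  3.59516877]
top catch 24 [0.1377 0.0621 0.0318] [0.1303 0.0571 0.0189] [0.1471 0.0704 0.0376]
scene dish 37 [ 0.1124 -0.0053  0.0386] [ 0.106  -0.0237  0.0309] [0.1228 0.013  0.0457]
scene catch 36 [0.1331 0.0611 0.0315] [0.117  0.0395 0.0167] [0.1431 0.0799 0.0367]
scene lip 60 [-0.0138  0.0018  0.0372] [-0.0185 -0.0345  0.0288] [-0.0082  0.0321  0.0459]
```

>>> move_arm(
  motion=[
    [-0.005,0,0,0,0,0],
    [-0.01,0,0,0,0,0],
    [-0.015,0,0,0,0,0],
    [-0.015,0,0,0,0,0],
    [-0.015,0,0,0,0,0],
  ],
)

```text
time: 32.15
tool_pos: [0.6063, 0.0134, 0.0021]
tool_rot: [-3.141, -0.005, 3.039]
contact_force: [-10.5, 1.2, 4.8]
opening: 0.0005
grip_force: 5.0
```

```bash
python3 chk.py
```

```text
32.15 [0.60634329 0.01340588 0.00210997] [-10.48839429   1.16109751   4.81644413]
top catch 19 [0.1388 0.0612 0.033 ] [0.1319 0.052  0.0125] [0.1496 0.0682 0.0386]
scene dish 38 [ 0.112  -0.0057  0.0372] [ 0.1056 -0.0221  0.032 ] [0.1238 0.016  0.0437]
scene catch 40 [0.1318 0.0558 0.0314] [0.1179 0.0362 0.0186] [0.1427 0.0779 0.037 ]
scene lip 61 [-0.0124 -0.0023  0.0376] [-0.0194 -0.0345  0.0281] [-0.0079  0.0364  0.0468]
```

The catch looks to be back out at about 10.5 N. I'll back off and check that the carrier stays.

>>> move_arm(
  motion=[
    [0.02,0,0,0,0,0],
    [0.05,0,0,0,0,0],
    [0.12,0,0,0,0,0],
    [0.25,0,0,0,0,0],
    [0.4,0,0,0,0,0],
    [0.4,0,0,0,0,0],
    [0.4,0,0,0,0,0],
  ],
)

```text
time: 33.12
tool_pos: [0.5698, 0.0172, 0.0029]
tool_rot: [-3.141, 0.002, 3.039]
contact_force: [0.2, -0.2, 0.1]
opening: 0.0007
grip_force: 0.0
```

```bash
python3 chk.py
```

```text
33.125 [0.56978233 0.01719697 0.00287024] [ 0.22474077 -0.2312155   0.14274834]
top catch 25 [0.136  0.0609 0.0333] [0.1296 0.0516 0.0134] [0.1485 0.0685 0.0389]
scene dish 36 [ 0.1116 -0.0045  0.0374] [ 0.1059 -0.0207  0.031 ] [0.1222 0.0152 0.047 ]
scene catch 38 [0.1327 0.0547 0.03  ] [0.1182 0.0361 0.0195] [0.142  0.0749 0.0397]
scene lip 62 [-0.0139 -0.      0.038 ] [-0.0221 -0.0328  0.0286] [-0.0102  0.0403  0.0445]
```

```bash
python3 -c "
from cell import robot
print(robot.hand_in())"
```

```text
the job is handed in; nothing more can be done
None
```

The red-rimmed dish is in the carrier's well, and the carrier is under the bridge with the side catch snapped into its notch after a push of about 10.5 N. I backed the robot clear and handed the job in at about 33 s. No verdict came back, so the final state rests on my camera and force readings.

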